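# Fit the ring cradle to the mixer and hold the flask pressed down in it

### The job

Fit the loose ring cradle onto the mixer's blue sprung platform so that both pegs pass through its holes and it lies flat, and let go of it. Then take the stoppered round flask from its cork ring, set it upright in the cradle's ring and press it down until the platform is fully down; finish while still gripping the flask and holding it down. Do not tip the flask, and leave the other things on the table where they are.

Things in the scene. Friction and masses are not known exactly. Their poses are not given: they have to be found in the camera images.
- cradle_center (a point): Loose ring cradle, 42 mm tall, flat on the table: grey foot plate 40 x 120 x 10 mm (long side along its y), on it an orange upright ring, outer diameter 54, inner 46, 32 mm tall. This point is on the ring's axis, 21 mm above the underside; z up. The ring stands 7 mm proud of the plate on both x sides, so it can be gripped from above across its x axis.
- cradle: The same ring cradle, about 120 g; origin at the centre of its underside. Two through holes of 11 mm diameter in the plate, 45 mm either side of the middle along its y.
- flask_center (a point): Amber round-bottom flask with a blue stopper, 122 mm tall, upright in a cork ring (84 mm across, 28 mm tall). This point is on its axis half-way up, 61 mm above the bottom; z to the stopper. Straight neck of 22 mm diameter from 2 mm below to 47 mm above this point; grip it from above, 20 to 30 mm above this point.
- flask: The same flask, about 130 g; origin at its bottom, on the axis. Ball of 60 mm diameter, its centre 30 mm above the bottom; stopper of 29 mm diameter, 108 to 122 mm above the bottom.
- platform_top (a point): Centre of the top face of the mixer's blue platform (64 x 124 mm, long side along its y), 75 mm above the table when up; moves with it. Two steel pegs, 8 mm diameter, 18 mm tall, tapered tips, stand 45 mm either side of this point along its y. The cradle fits either way round. The fixed white mixer below is 150 x 156 mm and turned with the platform.
- cradle_home (a point): Where cradle_center lies when the cradle is seated on the platform: 21 mm above platform_top; moves with the platform.
- flask_home (a point): Where flask_center lies when the flask sits upright in the seated cradle's ring: 92 mm above platform_top; moves with the platform.
- platform (a joint): How far the platform is pressed down: 0 up, 0.014 m at its bottom stop. A spring carries the cradle and flask without sinking; it starts to give at about 4 N of extra push and is at the stop at about 12 N; it springs back up when let go.
- rack: Bystander, not to be moved: aluminium tube rack, 60 x 170 x 87 mm with its tubes, beyond the mixer. Origin at the centre of its underside.
- pump_bottle: Bystander, not to be moved: blue pump bottle, 69 mm across, 166 mm tall, at the far left. Origin at the centre of its underside.
- tub: Bystander, not to be moved: yellow tub with white lid, 96 mm across, 105 mm tall, at the far right. Origin at the centre of its underside.
- tape: Bystander, not to be moved: roll of brown tape lying flat, 72 mm across, 24 mm tall, near the robot. Origin at the centre of its underside.
- cassette: Bystander, not to be moved: white test cassette lying flat, 22 x 72 x 6 mm, near the robot. Origin at the centre of its underside.

How it is judged:
By the outcome, as a careful person would: the job done as asked, in the order asked, and still so for the second after the job is handed in, while the arm keeps its last pose, push and grip.
It also fails if it takes over 64 s, if anything falls off the work surface, if the arm or the gripper's body presses on something with over 40 N, if the wrist force passes 120 N, or if a joint passes its speed limit or range.

### The arm

A 6-joint arm with a two-finger parallel gripper is mounted at the origin on the work surface. World frame = base frame: x ahead of the robot, y to its left, z up, the work surface at z = 0. Lengths are in mm, angles in rad, forces in N, time in s.
With the tool pointing down it reaches from about 275 to 750 mm from the base axis. Payload 10.2 kg.
Tool frame: the origin (TCP) lies midway between the tips of the shut fingers; the grasp point (between the pads) lies 19 mm behind it (ctrl.hold_point_z is the distance from the TCP to the grasp point, in mm); z points along the fingers, y is the direction in which the jaws open and shut (so a half turn about z gives the same grasp; the last joint's range is limited). The gripper opens to 85 mm and grips with 20 to 120 N. Pads are 22 mm wide; open, the fingers measure 114 mm over their backs; the gripper's body (76 mm by 85 mm) begins 54 mm behind the grasp point. The pads swing forward as they close: fully open they stand 13 mm farther back than shut.
Start: joints at [1.001, 0.313, 1.498, -0, 1.331, -0.223], TCP at [178.455, 493.746, 231.294] pointing down, gripper open.
Joint ranges: [-2.94, 2.94], [-0.97, 2.17], [0.19, 2.56], [-1.23, 4.37], [0.02, 3.11], [-2.88, 2.88]. Speed limits (rad/s): [2.39, 2.39, 3.01, 3.14, 3.14, 3.14].

### API

Orientations are given as a unit quaternion [w, x, y, z].
In Python, from rig import ctrl, capture, get_calibration, ticket, search_frame, outline_of gives the robot as it stands. The module is installed in compiled form; this text tells all that it offers.
- The arm moves only by the tool servo_tool, never from a script. Its argument "motion" is a list of rows, each an object with "dr": the turn, a rotation vector about the tool's x, y, z in units of 10 degrees (1.0 is 10 degrees), a list of three; "delta_pos": the shift along the tool's x, y, z in units of 50 mm (1.0 is 50 mm), a list of three; "hand": the opening, from 0 (shut) to 1 (fully open). In form: [{"dr": [ax, ay, az], "delta_pos": [x, y, z], "hand": hand}, ...]. A call has 1 to 20 rows; each row shifts and turns the pose as measured when the row begins, along the tool's axes as they then stand; what a row does not reach is not made up. A row lasts 1/8 s, in which the tool goes at most 62.5 mm and 10.7 degrees, less where a joint would pass 70% of its speed; a pose out of reach is approached as far as the arm can. A call is refused whole if a number of a shift passes 1 or a number of a turn 1, either way. A call with a gripper value outside its range is refused whole. The fingers move at their own pace and stop on an object; "squeeze" is the grip in N (left out, the last holds). Time passes only in rows, so rows that do not move let the fingers close. It gives the time, the measured TCP pose, the force and the opening at its end, in the units of the state.
- ctrl.sense(): the state, without advancing time (a new reading comes with each control period).
- capture(name): name is "side" or "top" or "wrist"; returns (picture, depth): 400x640x3 uint8, red, green, blue; 400x640 float32, mm along the optical axis (not along the pixel's ray), 0 where there is no reading.
- get_calibration(name): a dict with "camera_matrix" (3x3 intrinsics, pixels), "T" (4x4, takes a point from camera to world coordinates). Camera axes: x right, y down, z forward; pixel columns grow to the right and rows downward; lengths in mm; the calibration is good to about 2 mm. The wrist camera is an equidistant fisheye: a pixel r from the principal point sees the ray r / f radians off the axis. A picture is of the moment at which its call begins: read the wrist's pose just before it. get_calibration takes no time and is no camera call; for the wrist camera it gives the pose at the moment of the call.
- ticket.finish_job(): hands the job in, once; it reports no verdict.
Trained networks look in the newest picture that a camera, given by its name, has taken for a name from the list of things; names that differ only in an ending like _2 or _b are one class to them, and where a whole thing is asked for, a point or a joint stands for the part that bears it (a point fixed in the world has none). Each returns a list of dicts, best first, with "score" (0 to 1); they miss things now and then, are a little off and sometimes report something else, mostly with a low value. They report only what shows in the picture. A call takes as long as a camera call.
- search_frame(camera, label): "bbox" ([left, top, right, bottom] in pixels, round what is visible of it).
- outline_of(camera, label): "pixels" (400x640 bool, what is visible of it) and "bbox" ([left, top, right, bottom] in pixels, round what is visible of it).
The state is a dict: "time_s": time; "joints": joint angles; "dq": joint speeds; "tau": joint torques, N m; "eef_pos": TCP position; "ee_rot": TCP orientation; "force": force on the tool from outside, world axes, zero at the start; "wrist_torque": the same for the moment, N m; "grip_width": opening from 0.0 (shut) to 1.0 (fully open).
Only numpy, scipy, OpenCV 4.12 (cv2) and the standard library are available. Lean on these libraries where they do the work, as an engineer would, in place of code of your own. Each camera call takes 0.05 s, during which the arm holds its last target.

## Working session

There is one attempt and no reset: what is moved stays moved. The work goes in short steps, Python scripts to look and compute and a tool call to move; the robot and the scene stay as the last step left them, time stands still between calls to the robot, and variables do not carry over. Pictures are saved under pics/ and viewed, and the job is handed in when it is done.

Besides the shell and the picture viewer there is one more tool, called after "Emit:" as name([rows], argument=value, ...), one row to a line, values as JSON. servo_tool: Moves the arm, as the interface text tells. Its arguments: {"type":"object","properties":{"motion":{"type":"array"},"squeeze":{"type":"number"}},"required":["motion"]}

```bash
mkdir -p pics; ls
cat > h.py <<'E'
import numpy as np, cv2
from rig import ctrl, capture, get_calibration, ticket, search_frame, outline_of
def save(n,p): cv2.imwrite('pics/'+n+'.png',cv2.cvtColor(p,cv2.COLOR_RGB2BGR))
def cloud(cam,d,mask=None):
    c=get_calibration(cam);K=np.array(c['camera_matrix']);T=np.array(c['T'])
    v,u=np.nonzero((d>0)&(mask if mask is not None else True))
    z=d[v,u]
    P=np.stack([(u-K[0,2])/K[0,0]*z,(v-K[1,2])/K[1,1]*z,z],1)
    return P@T[:3,:3].T+T[:3,3],u,v
E
python3 - <<'E'
from h import *
for n in ['top','side']:
    p,d=capture(n); save(n+'0',p); np.savez('/tmp/%s0.npz'%n,p=p,d=d)
    print(n,get_calibration(n))
    for l in ['cradle','flask','platform_top','rack','pump_bottle','tub','tape','cassette']:
        print(l,[(np.round(r['bbox']).tolist(),round(r['score'],2)) for r in search_frame(n,l)[:2]])
print(ctrl.sense(),ctrl.hold_point_z)
E
```

```text
pics
top {'camera_matrix': array([[368.08665975,   0.        , 328.14501874],
       [  0.        , 368.08665975, 202.24128053],
       [  0.        ,   0.        ,   1.        ]]), 'T': array([[ 8.39886599e-05, -9.98651205e-01,  5.19207377e-02,
         5.10314055e+02],
       [-9.99924799e-01, -7.20591882e-04, -1.22424610e-02,
         1.09214003e+01],
       [ 1.22633621e-02, -5.19158050e-02, -9.98576166e-01,
         1.23883983e+03],
       [ 0.00000000e+00,  0.00000000e+00,  0.00000000e+00,
         1.00000000e+00]])}
cradle [([385.0, 225.0, 421.0, 242.0], 0.87)]
flask [([236.0, 220.0, 254.0, 237.0], 0.54)]
platform_top [([302.0, 198.0, 344.0, 228.0], 0.92)]
rack [([307.0, 129.0, 359.0, 150.0], 0.96)]
pump_bottle [([189.0, 146.0, 223.0, 174.0], 0.65)]
tub [([433.0, 142.0, 468.0, 173.0], 0.59)]
tape [([235.0, 216.0, 253.0, 239.0], 0.3), ([301.0, 202.0, 346.0, 230.0], 0.26)]
cassette []
side {'camera_matrix': array([[392.04302383,   0.        , 317.67110899],
       [  0.        , 392.04302383, 201.11750505],
       [  0.        ,   0.        ,   1.        ]]), 'T': array([[ 9.526
[... 784 characters left out ...]
': 0.9, 'joints': array([ 1.00060247e+00,  3.12883442e-01,  1.49769926e+00, -2.56017625e-05,
        1.33097177e+00, -2.23413037e-01]), 'dq': array([-1.58053763e-03, -1.40080257e-03,  1.64990655e-03, -1.84490305e-03,
        5.01880367e-05,  6.33668179e-05]), 'tau': array([-2.52196078e-03, -4.12155569e+01, -2.59893984e+01, -4.32623337e-04,
        7.30274351e-04,  2.19985208e-05]), 'eef_pos': array([178.46305226, 493.74869326, 231.30293204]), 'ee_rot': array([1.88458835e-05, 1.72519911e-01, 9.85006030e-01, 1.28004184e-05]), 'force': array([0.13610379, 0.21392331, 0.67612753]), 'wrist_torque': array([-0.01054404,  0.04296838, -0.03751072]), 'grip_width': 0.9980014115283963} 18.700000000000003
```

View pics.

View pics/top0.png

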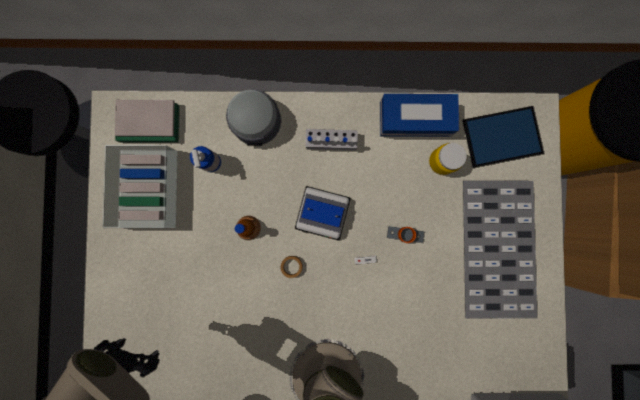

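View pics/side0.png

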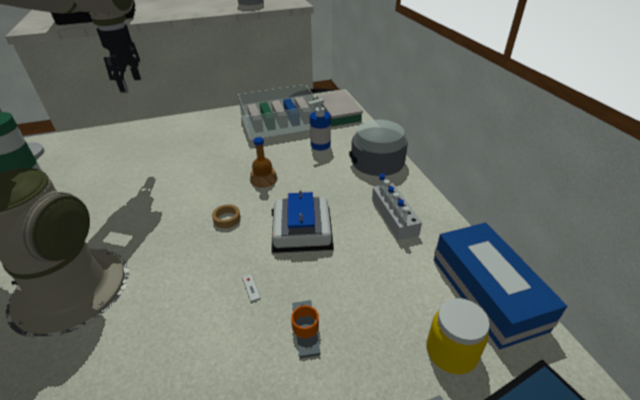

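Run:
```python
from h import *
D={n:np.load('/tmp/%s0.npz'%n) for n in ['top','side']}
P,u,v=cloud('top',D['top']['d'])
pic=D['top']['p']
def sel(b): return (u>=b[0])&(u<=b[2])&(v>=b[1])&(v<=b[3])
# table
m=sel([380,250,430,270]); print('table z',np.median(P[m,2]),P[m,2].std())
def rect(Q):
    r=cv2.minAreaRect(Q[:,:2].astype(np.float32)); return r
m=sel([375,215,430,252])
for lo,hi,n in[(5,20,'plate'),(30,60,'ring')]:
    Q=P[m&(P[:,2]>lo)&(P[:,2]<hi)]; print(n,len(Q),rect(Q),np.median(Q,0))
m=sel([290,190,355,240])
for lo,hi,n in[(68,80,'plat'),(20,66,'mixer'),(84,110,'pegs')]:
    Q=P[m&(P[:,2]>lo)&(P[:,2]<hi)]; print(n,len(Q),rect(Q) if len(Q) else 0,np.median(Q,0))
m=sel([220,205,270,250])
for lo,hi,n in[(20,32,'cork'),(95,130,'stop'),(35,90,'ball')]:
    Q=P[m&(P[:,2]>lo)&(P[:,2]<hi)]; print(n,len(Q),rect(Q) if len(Q) else 0,np.median(Q,0))
for n,x in[('t',(370,205,440,260)),('m',(285,180,360,245)),('f',(215,195,275,250))]:
    c=pic[x[1]:x[3],x[0]:x[2]]; save('z_'+n,cv2.resize(c,None,fx=8,fy=8,interpolation=cv2.INTER_CUBIC))
a=[cv2.resize(cv2.imread('pics/z_%s.png'%n),(400,300)) for n in 'tmf']
cv2.imwrite('pics/z.png',np.vstack([np.hstack(a[:2]),np.hstack([a[2],a[2]*0])]))
```

```text
table z 0.2930413354289385 2.3979937728931944
plate 405 ((469.1194152832031, -251.3291015625), (181.9261932373047, 122.97142028808594), 89.12283325195312) [ 468.28741809 -259.77772075   10.10944279]
ring 84 ((467.7132568359375, -260.9804992675781), (48.8212890625, 50.78144836425781), 0.2442832738161087) [ 467.64526288 -260.28403964   40.86116437]
plat 753 ((538.4488525390625, 14.385986328125), (123.7412338256836, 63.89897537231445), 75.28479766845703) [539.85642193  12.93052541  75.6930211 ]
mixer 1121 ((535.9212646484375, 15.267158508300781), (145.92669677734375, 145.12557983398438), 75.91417694091797) [524.35043031  13.0016289   50.9326918 ]
pegs 10 ((537.9514770507812, 14.386993408203125), (94.5992660522461, 6.733001232147217), 76.00958251953125) [530.1903508  -27.65363366  91.42479696]
cork 118 ((489.92132568359375, 259.6107482910156), (70.64696502685547, 72.92701721191406), 74.25353240966797) [491.92200923 239.66431232  28.05018085]
stop 7 ((488.5367736816406, 252.92251586914062), (3.212022066116333, 16.899599075317383), 76.98353576660156) [490.08494277 252.04284028 104.40732597]
ball 198 ((490.8358154296875, 258.37579345703125), (58.41745376586914, 50.783878326416016), 14.550124168395996) [491.05104331 252.21688472  65.29334299]
```

View pics/z.png

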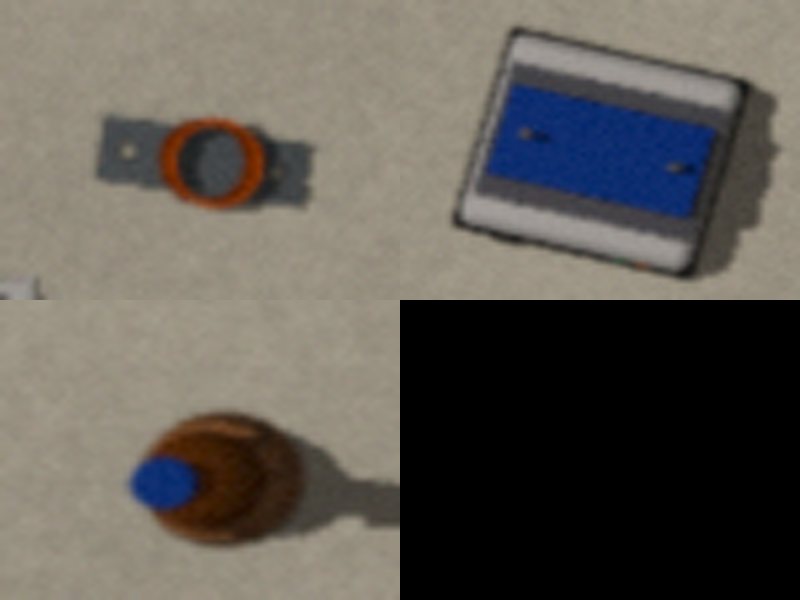

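```bash
cat >> h.py <<'E'
from scipy.spatial.transform import Rotation as R
def rot(q): return R.from_quat([q[1],q[2],q[3],q[0]])
def down(yaw):  # jaw axis (tool y) at angle yaw (deg) in world, z down
    a=np.radians(yaw); y=np.array([np.cos(a),np.sin(a),0]); z=np.array([0,0,-1.]); x=np.cross(y,z)
    return R.from_matrix(np.stack([x,y,z],1))
def plan(p1,yaw,n,hand=1,s=None):
    s=s or ctrl.sense(); p0=np.array(s['eef_pos']);r0=rot(s['ee_rot'])
    y0=r0.as_matrix()[:,1]; print('now',p0.round(1),'yaw',np.degrees(np.arctan2(y0[1],y0[0])).round(2),'t',s['time_s'],'F',np.round(s['force'],1))
    cand=[down(yaw),down(yaw+180)]
    r1=min(cand,key=lambda r:(r0.inv()*r).magnitude())
    tot=(r0.inv()*r1).as_rotvec(); st=tot/n
    print('rot step (10deg)',np.round(np.degrees(st)/10,3))
    d=(np.array(p1)-p0)/n
    for i in range(n):
        r=r0*R.from_rotvec(st*i)
        print(i,np.round(r.inv().apply(d)/50,3))
E
python3 - <<'E'
from h import *
D=np.load('/tmp/top0.npz')
capture('top')
P,u,v=cloud('top',D['d'])
pic=D['p']
for l in ['cradle']:
    o=outline_of('top',l)[0]; k=o['pixels'][v,u]
    print(o['score'],k.sum())
    m=k&(P[:,2]>6)&(P[:,2]<16)
    Q=P[m,:2]; print('plate pix',len(Q))
    r=cv2.minAreaRect(Q.astype(np.float32));print(r)
    h,e=np.histogram(P[k,2],bins=range(-5,50,5));print(h,e)
    ring=P[k&(P[:,2]>34)]; 
    A=np.c_[ring[:,:2],np.ones(len(ring))]; s=np.linalg.lstsq(A,(ring[:,:2]**2).sum(1),rcond=None)[0]; c=s[:2]/2; print('ring fit',c,np.sqrt(s[2]+c@c))
    w,V=np.linalg.eigh(np.cov((P[k,:2]).T)); print('pca',np.degrees(np.arctan2(*V[::-1,1])),w)
o=outline_of('top','platform_top')[0]; k=o['pixels'][v,u]&(P[:,2]>70)&(P[:,2]<82);print(cv2.minAreaRect(P[k,:2].astype(np.float32)))
o=outline_of('top','flask');print([(x['score'],x['bbox']) for x in o])
blue=(pic[...,2].astype(int)>pic[...,0]+40); b=blue[v,u]&(u>225)&(u<260)&(v>215)&(v<245); print('stopper',P[b].mean(0),np.median(P[b],0),b.sum(),u[b].mean(),v[b].mean())
plan([468,-262,200],-8,17)
E
```

```text
0.6 442
plate pix 319
((467.6512145996094, -262.79022216796875), (120.66971588134766, 42.838134765625), 83.33819580078125)
[  6  10 147 168  29   3   6  19  16  33] [-5  0  5 10 15 20 25 30 35 40 45]
ring fit [ 467.10443585 -261.6935079 ] 24.54280737747003
pca 81.52022796685247 [ 148.63348434 1093.05341498]
((538.4503173828125, 14.386863708496094), (123.60954284667969, 63.818817138671875), 75.99224853515625)
[(0.73, [236.3, 219.4, 253.5, 238.8])]
stopper [490.26937813 262.60966382 138.25324758] [490.62608921 262.63240445 138.31595051] 67 239.0 228.11940298507463
now [178.4 493.8 231.3] yaw 70.13 t 1.1 F [-0.5 -0.4  0.2]
rot step (10deg) [0.   0.   0.46]
0 [-0.623 -0.72   0.037]
1 [-0.678 -0.668  0.037]
2 [-0.73  -0.612  0.037]
3 [-0.776 -0.551  0.037]
4 [-0.818 -0.487  0.037]
5 [-0.854 -0.42   0.037]
6 [-0.885 -0.35   0.037]
7 [-0.911 -0.278  0.037]
8 [-0.93  -0.204  0.037]
9 [-0.943 -0.129  0.037]
10 [-0.951 -0.053  0.037]
11 [-0.952  0.023  0.037]
12 [-0.947  0.099  0.037]
13 [-0.936  0.175  0.037]
14 [-0.919  0.249  0.037]
15 [-0.896  0.322  0.037]
16 [-0.867  0.393  0.037]
```

Emit:
servo_tool([
  {"dr": [0, 0, 0.46], "delta_pos": [-0.62, -0.72, 0.04], "hand": 1},
  {"dr": [0, 0, 0.46], "delta_pos": [-0.68, -0.67, 0.04], "hand": 1},
  {"dr": [0, 0, 0.46], "delta_pos": [-0.73, -0.61, 0.04], "hand": 1},
  {"dr": [0, 0, 0.46], "delta_pos": [-0.78, -0.55, 0.04], "hand": 1},
  {"dr": [0, 0, 0.46], "delta_pos": [-0.82, -0.49, 0.04], "hand": 1},
  {"dr": [0, 0, 0.46], "delta_pos": [-0.85, -0.42, 0.04], "hand": 1},
  {"dr": [0, 0, 0.46], "delta_pos": [-0.89, -0.35, 0.04], "hand": 1},
  {"dr": [0, 0, 0.46], "delta_pos": [-0.91, -0.28, 0.04], "hand": 1},
  {"dr": [0, 0, 0.46], "delta_pos": [-0.93, -0.2, 0.04], "hand": 1},
  {"dr": [0, 0, 0.46], "delta_pos": [-0.94, -0.13, 0.04], "hand": 1},
  {"dr": [0, 0, 0.46], "delta_pos": [-0.95, -0.05, 0.04], "hand": 1},
  {"dr": [0, 0, 0.46], "delta_pos": [-0.95, 0.02, 0.04], "hand": 1},
  {"dr": [0, 0, 0.46], "delta_pos": [-0.95, 0.1, 0.04], "hand": 1},
  {"dr": [0, 0, 0.46], "delta_pos": [-0.94, 0.17, 0.04], "hand": 1},
  {"dr": [0, 0, 0.46], "delta_pos": [-0.92, 0.25, 0.04], "hand": 1},
  {"dr": [0, 0, 0.46], "delta_pos": [-0.9, 0.32, 0.04], "hand": 1},
  {"dr": [0, 0, 0.46], "delta_pos": [-0.87, 0.39, 0.04], "hand": 1},
])

```text
time_s: 3.22
eef_pos: [459.9, -291.5, 199.0]
ee_rot: [0.003, 0.769, 0.639, 0.004]
force: [-0.6, -0.3, 0.4]
grip_width: 1.003
```

Run:
```python
from h import *
plan([467.5,-262,120],-8,3)
c=get_calibration('wrist');print(c)
p,d=capture('wrist');save('w1',p);np.savez('/tmp/w1.npz',p=p,d=d,K=c['camera_matrix'],T=c['T'])
o=search_frame('wrist','cradle');print([(x['score'],x['bbox']) for x in o])
```

```text
now [ 459.9 -291.5  199. ] yaw -10.49 t 3.225 F [-0.6 -0.3  0.4]
rot step (10deg) [ 0.019 -0.003 -0.083]
0 [0.202 0.008 0.527]
1 [0.202 0.013 0.527]
2 [0.202 0.018 0.527]
{'camera_matrix': array([[309.70691629,   0.        , 315.71956423],
       [  0.        , 309.70691629, 198.12416414],
       [  0.        ,   0.        ,   1.        ]]), 'T': array([[ 9.82951548e-01, -1.78966528e-01, -4.21572870e-02,
         4.71338561e+02],
       [-1.83633268e-01, -9.44058285e-01, -2.73921117e-01,
        -2.21123721e+02],
       [ 9.22377525e-03,  2.76992666e-01, -9.60827760e-01,
         3.40860238e+02],
       [ 0.00000000e+00,  0.00000000e+00,  0.00000000e+00,
         1.00000000e+00]])}
[(0.74, [292.1, 94.3, 345.1, 203.4])]
```

View pics/w1.png

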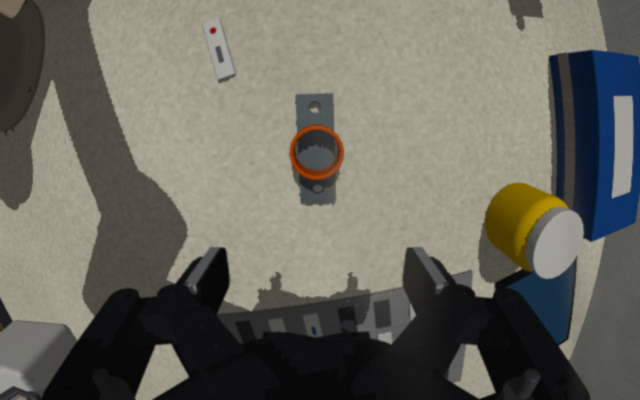

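```bash
cat >> h.py <<'E'
def fcloud(d,K,T,mask=None):
    v,u=np.nonzero((d>0)&(mask if mask is not None else True)); z=d[v,u]
    x=(u-K[0,2])/K[0,0]; y=(v-K[1,2])/K[1,1]; r=np.hypot(x,y)+1e-9; t=np.tan(r)/r
    P=np.stack([x*t*z,y*t*z,z],1); return P@T[:3,:3].T+T[:3,3],u,v
def fpix(uv,h,K,T): # pixel -> world at height h
    x=(uv[0]-K[0,2])/K[0,0]; y=(uv[1]-K[1,2])/K[1,1]; r=np.hypot(x,y)+1e-9; t=np.tan(r)/r
    w=T[:3,:3]@np.array([x*t,y*t,1]); s=(h-T[2,3])/w[2]; return T[:3,3]+s*w
def circ(Q):
    Q=Q[:,:2]
    for _ in range(3):
        A=np.c_[Q,np.ones(len(Q))]; s=np.linalg.lstsq(A,(Q**2).sum(1),rcond=None)[0]; c=s[:2]/2; r=np.sqrt(s[2]+c@c)
        e=abs(np.hypot(*(Q-c).T)-r); Q=Q[e<4]
    return c,r,len(Q)
E
python3 - <<'E'
from h import *
z=np.load('/tmp/w1.npz');p,d,K,T=z['p'],z['d'],z['K'],z['T']
P,u,v=fcloud(d,K,T)
m=(u>270)&(u<365)&(v>80)&(v<215)
print('table',np.median(P[(u>220)&(u<280)&(v>80)&(v<200),2]))
Q=P[m&(P[:,2]>6)&(P[:,2]<14)];print(cv2.minAreaRect(Q[:,:2].astype(np.float32)),len(Q))
Q=P[m&(P[:,2]>38)&(P[:,2]<46)];print(circ(Q), np.median(Q[:,2]))
save('w1z',cv2.resize(p[80:220,250:390],None,fx=4,fy=4,interpolation=cv2.INTER_CUBIC))
E
```

```text
table -0.841168313696727
((466.6293029785156, -261.9681701660156), (121.30023956298828, 46.009239196777344), 79.63932800292969) 3329
(array([ 467.12571702, -261.30318117]), np.float64(24.68086496016585), 666) 40.867592380389596
```

View pics/w1z.png

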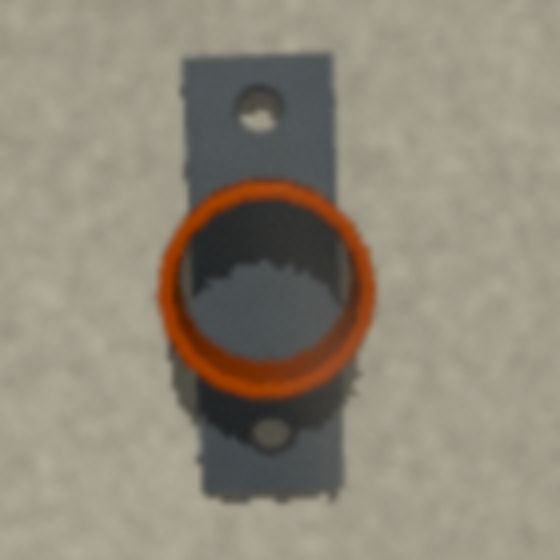

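Run:
```python
from h import *
z=np.load('/tmp/w1.npz');p,d,K,T=z['p'],z['d'],z['K'],z['T']
a=fpix((314.8,106.7),9,K,T);b=fpix((317.7,188),9,K,T);print(a,b,(a+b)/2,np.hypot(*(a-b)[:2]),np.degrees(np.arctan2(*(a-b)[:2][::-1])))
for lo,hi in((8,14),):
  P,u,v=fcloud(d,K,T)
  # side edges of plate away from ring
  m=(u>280)&(u<350)&(v>90)&(v<215)&(P[:,2]>7)&(P[:,2]<14)
  Q=P[m]; dist=np.hypot(*(Q[:,:2]-[467,-261.5]).T); Q=Q[(dist>32)]
  print(cv2.minAreaRect(Q[:,:2].astype(np.float32)))
  w,V=np.linalg.eigh(np.cov(Q[:,:2].T));print(np.degrees(np.arctan2(*V[::-1,1])))
plan([467.2,-261.5,130],-8,3)
```

```text
[ 474.27795839 -216.76996971    9.        ] [ 461.06721344 -304.69337909    9.        ] [ 467.67258591 -260.7316744     9.        ] 88.91034641200919 81.45506512149525
((467.0842590332031, -261.7826843261719), (121.48151397705078, 39.9993782043457), 81.42323303222656)
81.04647657877362
now [ 459.9 -293.4  198.1] yaw -10.6 t 3.325 F [ 0.6  0.6 -0.4]
rot step (10deg) [ 0.018 -0.002 -0.087]
0 [0.217 0.005 0.454]
1 [0.217 0.009 0.454]
2 [0.217 0.014 0.454]
```

Emit:
servo_tool([
  {"dr": [0.02, 0, -0.07], "delta_pos": [0.3, 0.01, 0.6], "hand": 1},
  {"dr": [0.02, 0, -0.07], "delta_pos": [0.25, 0.01, 0.6], "hand": 1},
  {"dr": [0.02, 0, -0.06], "delta_pos": [0.1, 0.01, 0.4], "hand": 1},
  {"dr": [0, 0, 0], "delta_pos": [0, 0, 0.2], "hand": 1},
  {"dr": [0, 0, 0], "delta_pos": [0, 0, 0], "hand": 1},
])

```text
time_s: 3.95
eef_pos: [467.6, -259.7, 106.4]
ee_rot: [-0.0, 0.757, 0.653, 0.0]
force: [0.1, -0.6, 0.7]
grip_width: 1.0
```

Run:
```python
from h import *
plan([467.2,-261.5,60],-8.6,1)
```

```text
now [ 467.6 -259.7  106.4] yaw -8.44 t 3.95 F [ 0.1 -0.6  0.7]
rot step (10deg) [-0.001 -0.006  0.016]
0 [-0.038 -0.002  0.928]
```

Emit:
servo_tool([
  {"dr": [0, 0, 0.016], "delta_pos": [-0.03, 0, 0.6], "hand": 1},
  {"dr": [0, 0, 0], "delta_pos": [0, 0, 0.6], "hand": 1},
  {"dr": [0, 0, 0], "delta_pos": [0, 0, 0.45], "hand": 1},
  {"dr": [0, 0, 0], "delta_pos": [0, 0, 0.2], "hand": 1},
  {"dr": [0, 0, 0], "delta_pos": [0, 0, 0.0], "hand": 1},
])

```text
time_s: 4.58
eef_pos: [469.8, -264.1, 16.7]
ee_rot: [0.005, 0.758, 0.652, 0.001]
force: [-0.1, -0.2, 0.2]
grip_width: 1.002
```

Run:
```python
from h import *
plan([467.2,-261.5,8],-8.6,1)
```

```text
now [ 469.8 -264.1   16.7] yaw -8.65 t 4.575 F [-0.1 -0.2  0.2]
rot step (10deg) [ 0.047  0.026 -0.005]
0 [ 0.045 -0.062  0.173]
```

Emit:
servo_tool([
  {"dr": [0.05, 0.03, 0], "delta_pos": [0.04, -0.06, 0.18], "hand": 1},
  {"dr": [0, 0, 0], "delta_pos": [0, 0, 0], "hand": 1},
])

```text
time_s: 4.82
eef_pos: [467.8, -262.3, 8.7]
ee_rot: [0.001, 0.758, 0.652, 0.0]
force: [0.2, -0.0, 0.5]
grip_width: 1.001
```

Run:
```python
from h import *
plan([467.2,-261.5,8],-8.6,1)
```

```text
now [ 467.8 -262.3    8.7] yaw -8.65 t 4.825 F [ 0.2 -0.   0.5]
rot step (10deg) [ 0.007  0.002 -0.005]
0 [ 0.013 -0.013  0.013]
```

Emit:
servo_tool([
  {"dr": [0, 0, 0], "delta_pos": [0.013, -0.01, 0.01], "hand": 0.75},
  {"dr": [0, 0, 0], "delta_pos": [0, 0, 0], "hand": 0.6},
  {"dr": [0, 0, 0], "delta_pos": [0, 0, 0], "hand": 0.3},
  {"dr": [0, 0, 0], "delta_pos": [0, 0, 0], "hand": 0.3},
  {"dr": [0, 0, 0], "delta_pos": [0, 0, 0], "hand": 0.3},
], squeeze=40)

```text
time_s: 5.45
eef_pos: [467.7, -261.8, 9.0]
ee_rot: [0.001, 0.758, 0.652, 0.0]
force: [0.4, 0.5, 0.9]
grip_width: 0.61
```

Run:
```python
from h import *
s=ctrl.sense();print(s['grip_width'])
plan([538.4,14.4,190],-14.2,8)
```

```text
0.6096192119558732
now [ 467.7 -261.8    9. ] yaw -8.65 t 5.45 F [0.4 0.5 0.9]
rot step (10deg) [0.002 0.001 0.069]
0 [ 0.709  0.072 -0.453]
1 [ 0.709  0.063 -0.453]
2 [ 0.71   0.055 -0.453]
3 [ 0.711  0.046 -0.453]
4 [ 0.711  0.037 -0.453]
5 [ 0.712  0.028 -0.453]
6 [ 0.712  0.02  -0.453]
7 [ 0.713  0.011 -0.453]
```

Emit:
servo_tool([
  {"dr": [0, 0, 0], "delta_pos": [0, 0, -0.3], "hand": 0.3},
  {"dr": [0, 0, 0.09], "delta_pos": [0.2, 0, -0.7], "hand": 0.3},
  {"dr": [0, 0, 0.09], "delta_pos": [0.6, 0.05, -0.7], "hand": 0.3},
  {"dr": [0, 0, 0.09], "delta_pos": [0.7, 0.05, -0.7], "hand": 0.3},
  {"dr": [0, 0, 0.09], "delta_pos": [0.7, 0.05, -0.6], "hand": 0.3},
  {"dr": [0, 0, 0.09], "delta_pos": [0.7, 0.05, -0.5], "hand": 0.3},
  {"dr": [0, 0, 0.09], "delta_pos": [0.6, 0.05, -0.2], "hand": 0.3},
  {"dr": [0, 0, 0], "delta_pos": [0.3, 0, 0], "hand": 0.3},
  {"dr": [0, 0, 0], "delta_pos": [0, 0, 0], "hand": 0.3},
  {"dr": [0, 0, 0], "delta_pos": [0, 0, 0], "hand": 0.3},
])

```text
time_s: 6.7
eef_pos: [517.8, -73.3, 206.4]
ee_rot: [0.003, 0.79, 0.614, 0.002]
force: [-0.7, -1.5, -2.0]
grip_width: 0.611
```

Run:
```python
from h import *
print(ctrl.sense()['grip_width'])
c=get_calibration('wrist');s=ctrl.sense()
p,d=capture('wrist');save('w2',p);np.savez('/tmp/w2.npz',p=p,d=d,K=c['camera_matrix'],T=c['T'],pos=s['eef_pos'],q=s['ee_rot'])
plan([538.4,14.4,190],-14.2,3)
```

```text
0.6107945671794467
now [517.7 -73.3 206.3] yaw -14.31 t 6.75 F [ 0.7  0.  -1.9]
rot step (10deg) [ 0.013  0.002 -0.004]
0 [ 0.601 -0.012  0.108]
1 [ 0.601 -0.011  0.108]
2 [ 0.601 -0.011  0.109]
```

View pics/w2.png

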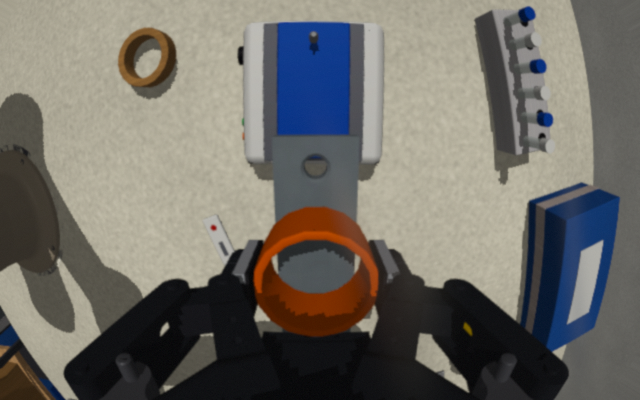

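Run:
```python
from h import *
z=np.load('/tmp/w2.npz');p,d,K,T=z['p'],z['d'],z['K'],z['T'];pos=z['pos'];r=rot(z['q'])
P,u,v=fcloud(d,K,T); c=p[v,u].astype(int)
m=(c[:,2]>c[:,0]+50)&(u>265)&(u<360)&(v<140)&(P[:,2]>65)&(P[:,2]<85)
Q=P[m];print('plat z',np.median(Q[:,2]),cv2.minAreaRect(Q[:,:2].astype(np.float32)))
# long edges
uv=np.c_[u,v][m]; 
e=[]
for row in range(45,130,3):
    k=uv[uv[:,1]==row,0]
    if len(k)>20: e.append((fpix((k.min()-.5,row),75,K,T)[:2],fpix((k.max()+.5,row),75,K,T)[:2]))
e=np.array(e)
for i in(0,1):
    l=cv2.fitLine(e[:,i].astype(np.float32),cv2.DIST_HUBER,0,.01,.01).ravel();print('edge',np.degrees(np.arctan2(l[1],l[0])),l[2:])
mid=e.mean(1);l=cv2.fitLine(mid.astype(np.float32),cv2.DIST_HUBER,0,.01,.01).ravel();print('mid',np.degrees(np.arctan2(l[1],l[0])),l[2:],np.hypot(*(e[:,0]-e[:,1]).T).mean())
# cradle held in tool frame
inv=lambda X:r.inv().apply(X-pos)
W=inv(P)
o=(c[:,0]>c[:,2]+60)&(u>240)&(u<390)&(v>200)&(v<340)
print('orange tool z',np.percentile(W[o,2],[1,5,25,50,75]))
top=o&(W[:,2]<np.percentile(W[o,2],5)+4); print('ring',circ(W[top]),top.sum())
g=(u>270)&(u<362)&(v>138)&(v<205)&(abs(P[:,2]-np.median(P[(u>285)&(u<300)&(v>150)&(v<190),2]))<5)
G=W[g];print('plate tool z',np.median(G[:,2]), 'ang',np.polyfit(G[:,0],G[:,2],1),np.polyfit(G[:,1],G[:,2],1))
print(G.min(0),G.max(0),cv2.minAreaRect(G[:,:2].astype(np.float32)))
save('w2z',cv2.resize(p[10:210,240:390],None,fx=4,fy=3,interpolation=cv2.INTER_CUBIC))
```

```text
plat z 74.10249278856998 ((540.9970703125, 25.70789337158203), (102.0567398071289, 63.613590240478516), 75.22135925292969)
edge 75.27857 [509.0615    28.650454]
edge 75.04277 [570.3423   13.23118]
mid 75.086845 [539.03766   18.470652] 63.09542795534619
orange tool z [-33.06602989 -32.55604242 -31.41328278 -24.62597189 -14.20263827]
ring (array([ 1.05643296, -0.4038695 ]), np.float64(24.510901983723183), 3427) 3427
plate tool z -0.1589647996506537 ang [-0.00198648 -0.04174997] [ 0.00226584 -0.12622164]
[ 27.06276474 -20.89458878  -2.65741841] [58.79819798 19.67760627  4.56366755] ((42.895118713378906, -0.6370105743408203), (31.70281982421875, 40.535804748535156), 0.17075695097446442)
```

View pics/w2z.png

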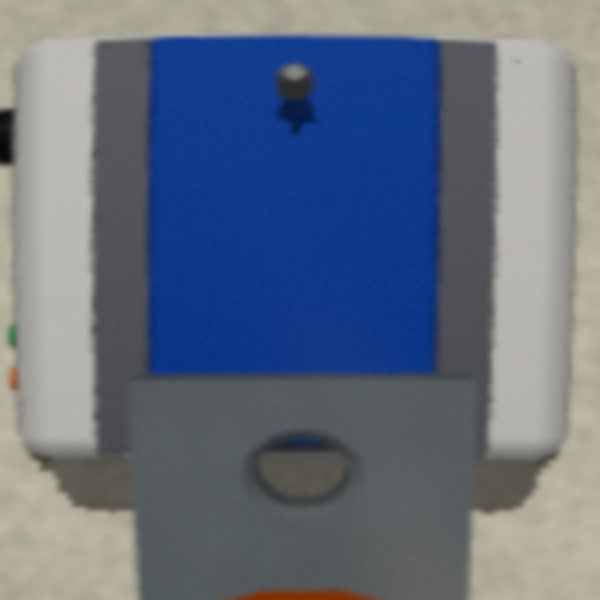

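Run:
```python
from h import *
z=np.load('/tmp/w2.npz');p,d,K,T=z['p'],z['d'],z['K'],z['T'];pos=z['pos'];r=rot(z['q'])
inv=lambda X:r.inv().apply(X-pos)
P,u,v=fcloud(d,K,T);W=inv(P)
# hole
h=fpix((315.5,165.7),pos[2]+0.2,K,T);print('hole tool',inv(h))
# peg
m=(u>305)&(u<322)&(v>25)&(v<46)&(P[:,2]>79);print('peg pts',m.sum(),P[m].mean(0),P[m][:,2].max())
hi=m&(P[:,2]>86);print(P[hi].mean(0),hi.sum())
print('pegtip',fpix((313.5,32.5),92,K,T))
# far edge of blue
c=p[v,u].astype(int)
a=np.radians(75.1);ax=np.array([np.cos(a),np.sin(a)]);nx=np.array([np.sin(a),-np.cos(a)])
e=[]
for col in range(282,346,4):
    k=(u==col)&(v<130)&(c[:,2]>c[:,0]+50)&(abs(P[:,2]-75)<8)
    if k.sum(): e.append(fpix((col,v[k].min()-.5),75,K,T)[:2]@ax)
e=np.array(e)-np.array([539.04,18.47])@ax;print('far edge rel',e.round(1))
s=np.median(e)-62; cen=np.array([539.04,18.47])+ax*s; print('centre',cen,'pegs',cen+45*ax,cen-45*ax)
```

```text
hole tool [46.08660574 -0.48694189 -0.25706375]
peg pts 80 [549.54216473  58.05768551  88.82837427] 94.42243449667254
[549.62226339  58.33443771  89.8847559 ] 69
pegtip [550.38254574  60.16972366  92.        ]
far edge rel [58.3 58.2 58.1 58.1 58.  58.  58.  58.  58.  58.1 58.1 58.2 57.3 57.4
 57.6 57.7]
centre [538.01710468  14.62567678] pegs [549.58808037  58.11260035] [526.44612899 -28.86124679]
```

Run:
```python
from h import *
plan([538.26,13.4,125],-14.8,4)
```

```text
now [517.7 -73.3 206.3] yaw -14.31 t 6.75 F [ 0.7  0.  -1.9]
rot step (10deg) [0.01  0.002 0.012]
0 [ 0.446 -0.011  0.406]
1 [ 0.446 -0.011  0.406]
2 [ 0.446 -0.011  0.406]
3 [ 0.446 -0.011  0.407]
```

Emit:
servo_tool([
  {"dr": [0.01, 0, 0.01], "delta_pos": [0.5, -0.01, 0.4], "hand": 0.3},
  {"dr": [0.01, 0, 0.01], "delta_pos": [0.5, -0.01, 0.4], "hand": 0.3},
  {"dr": [0.01, 0, 0.01], "delta_pos": [0.45, -0.01, 0.4], "hand": 0.3},
  {"dr": [0.01, 0, 0.01], "delta_pos": [0.25, -0.01, 0.3], "hand": 0.3},
  {"dr": [0, 0, 0], "delta_pos": [0, 0, 0.1], "hand": 0.3},
  {"dr": [0, 0, 0], "delta_pos": [0, 0, 0], "hand": 0.3},
])

```text
time_s: 7.5
eef_pos: [537.4, 6.0, 122.6]
ee_rot: [-0.0, 0.794, 0.608, -0.002]
force: [0.9, -1.1, -0.8]
grip_width: 0.607
```

Run:
```python
from h import *
plan([538.26,13.4,105],-14.8,1)
```

```text
now [537.4   6.  122.6] yaw -15.11 t 7.5 F [ 0.9 -1.1 -0.8]
rot step (10deg) [-0.012  0.015 -0.031]
0 [ 0.148 -0.021  0.351]
```

Emit:
servo_tool([
  {"dr": [-0.01, 0.015, -0.03], "delta_pos": [0.15, -0.02, 0.1], "hand": 0.3},
  {"dr": [0, 0, 0], "delta_pos": [0, 0, 0], "hand": 0.3},
])

```text
time_s: 7.75
eef_pos: [538.8, 12.9, 118.2]
ee_rot: [0.001, 0.793, 0.61, 0.001]
force: [1.0, -0.3, -1.6]
grip_width: 0.609
```

Run:
```python
from h import *
plan([538.26,13.4,104],-14.8,1)
for n in ['wrist','side']:
    p,d=capture(n);save(n+'3',p)
p=cv2.imread('pics/side3.png');cv2.imwrite('pics/side3z.png',cv2.resize(p[130:270,220:380],None,fx=4,fy=4,interpolation=cv2.INTER_CUBIC))
```

```text
now [538.8  12.9 118.2] yaw -14.86 t 7.75 F [ 1.  -0.3 -1.6]
rot step (10deg) [ 0.009 -0.002 -0.006]
0 [ 0.007 -0.014  0.284]
```

View pics/side3z.png

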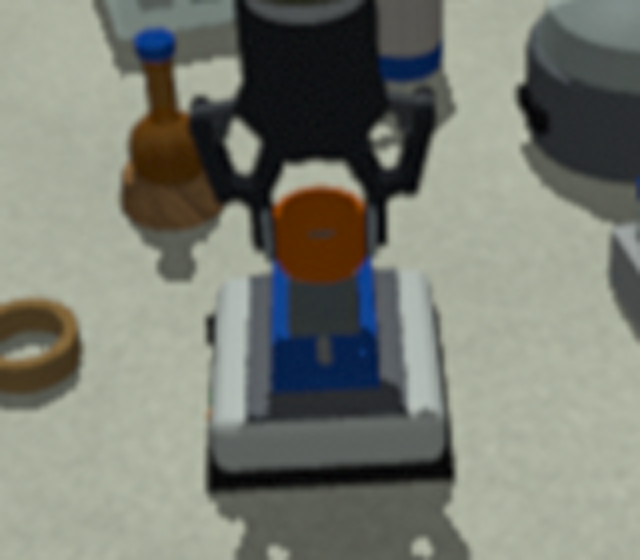

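View pics/wrist3.png

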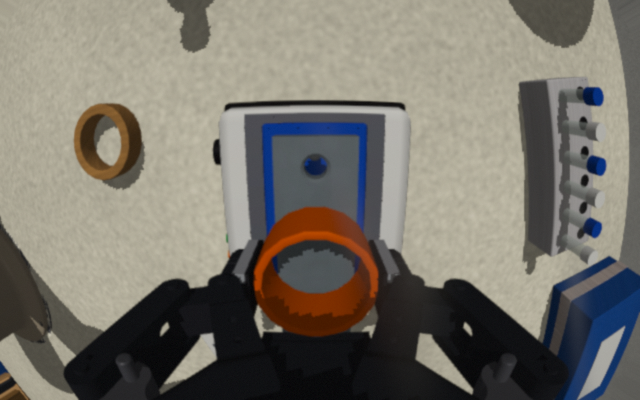

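Emit:
servo_tool([
  {"dr": [0.01, 0, 0], "delta_pos": [0.005, -0.01, 0.15], "hand": 0.3},
  {"dr": [0, 0, 0], "delta_pos": [0, 0, 0.15], "hand": 0.3},
  {"dr": [0, 0, 0], "delta_pos": [0, 0, 0.1], "hand": 0.3},
  {"dr": [0, 0, 0], "delta_pos": [0, 0, 0], "hand": 0.3},
])

```text
time_s: 8.35
eef_pos: [538.7, 13.3, 97.2]
ee_rot: [-0.0, 0.793, 0.609, 0.001]
force: [0.4, 2.4, -1.6]
grip_width: 0.607
```

Run:
```python
from h import *
plan([538.26,13.4,86],-14.8,1)
p,d=capture('wrist');save('w4',p[100:300,200:440].repeat(3,0).repeat(3,1))
```

```text
now [538.7  13.3  97.2] yaw -14.9 t 8.35 F [ 0.4  2.4 -1.6]
rot step (10deg) [ 0.003 -0.007 -0.01 ]
0 [ 0.    -0.009  0.225]
```

View pics/w4.png

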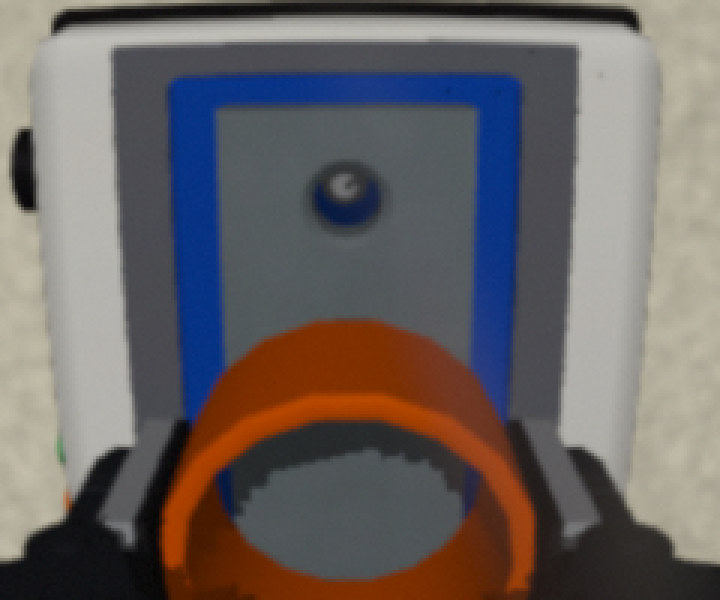

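Emit:
servo_tool([
  {"dr": [0, 0, 0], "delta_pos": [0, -0.005, 0.12], "hand": 0.3},
  {"dr": [0, 0, 0], "delta_pos": [0, 0, 0.1], "hand": 0.3},
  {"dr": [0, 0, 0], "delta_pos": [0, 0, 0.03], "hand": 0.3},
  {"dr": [0, 0, 0], "delta_pos": [0, 0, 0], "hand": 0.3},
])

```text
time_s: 8.9
eef_pos: [538.7, 13.7, 84.4]
ee_rot: [0.0, 0.793, 0.61, 0.001]
force: [-0.5, 3.3, 0.3]
grip_width: 0.61
```

Run:
```python
from h import *
plan([538.26,13.4,84],-14.8,1)
```

```text
now [538.7  13.7  84.4] yaw -14.88 t 8.9 F [-0.5  3.3  0.3]
rot step (10deg) [ 0.008 -0.01  -0.008]
0 [-0.008 -0.007  0.009]
```

Emit:
servo_tool([
  {"dr": [0, 0, 0], "delta_pos": [0.005, 0, 0.01], "hand": 0.3},
  {"dr": [0, 0, 0], "delta_pos": [0, 0, 0], "hand": 0.7},
  {"dr": [0, 0, 0], "delta_pos": [0, 0, 0], "hand": 1},
  {"dr": [0, 0, 0], "delta_pos": [0, 0, 0], "hand": 1},
  {"dr": [0, 0, 0], "delta_pos": [0, 0, 0], "hand": 1},
])

```text
time_s: 9.52
eef_pos: [539.0, 12.9, 84.2]
ee_rot: [0.001, 0.793, 0.61, 0.001]
force: [-0.4, 1.0, -0.8]
grip_width: 0.998
```

Run:
```python
from h import *
print(ctrl.sense()['grip_width'])
plan([538.26,13.4,200],-14.8,1)
```

```text
0.9983640077349275
now [539.   12.9  84.2] yaw -14.88 t 9.525 F [-0.4  1.  -0.8]
rot step (10deg) [ 0.013 -0.    -0.008]
0 [ 0.006 -0.011 -2.316]
```

Emit:
servo_tool([
  {"dr": [0, 0, 0], "delta_pos": [0, 0, -0.3], "hand": 1},
  {"dr": [0, 0, 0], "delta_pos": [0, 0, -0.7], "hand": 1},
  {"dr": [0, 0, 0], "delta_pos": [0, 0, -0.8], "hand": 1},
  {"dr": [0, 0, 0], "delta_pos": [0, 0, -0.6], "hand": 1},
  {"dr": [0, 0, 0], "delta_pos": [0, 0, -0.2], "hand": 1},
])

```text
time_s: 10.15
eef_pos: [538.5, 13.0, 221.7]
ee_rot: [0.002, 0.793, 0.61, 0.001]
force: [-0.1, -0.0, -0.6]
grip_width: 0.999
```

Run:
```python
from h import *
c=get_calibration('wrist')
p,d=capture('wrist');save('w5',p);np.savez('/tmp/w5.npz',p=p,d=d,K=c['camera_matrix'],T=c['T'])
K,T=c['camera_matrix'],c['T'];P,u,v=fcloud(d,K,T);cc=p[v,u].astype(int)
o=(cc[:,0]>cc[:,2]+60)&(np.hypot(P[:,0]-538,P[:,1]-14.5)<45)
print(np.percentile(P[o,2],[50,90,99]));print('ring',circ(P[o&(P[:,2]>112)]))
p,d=capture('side');save('side5',cv2.resize(p[130:270,220:380],None,fx=4,fy=4,interpolation=cv2.INTER_CUBIC))
plan([480,190,230],-14.8,4)
```

```text
[114.2355905  116.56131472 117.52732517]
ring (array([538.40374014,  14.57700561]), np.float64(24.652255327916336), 891)
now [538.3  13.  220.3] yaw -14.88 t 10.25 F [ 0.4  0.4 -1.3]
rot step (10deg) [ 0.003  0.    -0.002]
0 [ 0.781 -0.509 -0.05 ]
1 [ 0.781 -0.508 -0.05 ]
2 [ 0.781 -0.508 -0.049]
3 [ 0.781 -0.508 -0.049]
```

View pics/w5.png

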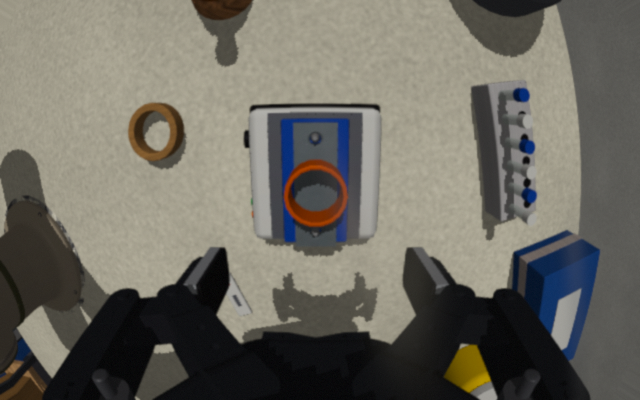

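View pics/side5.png

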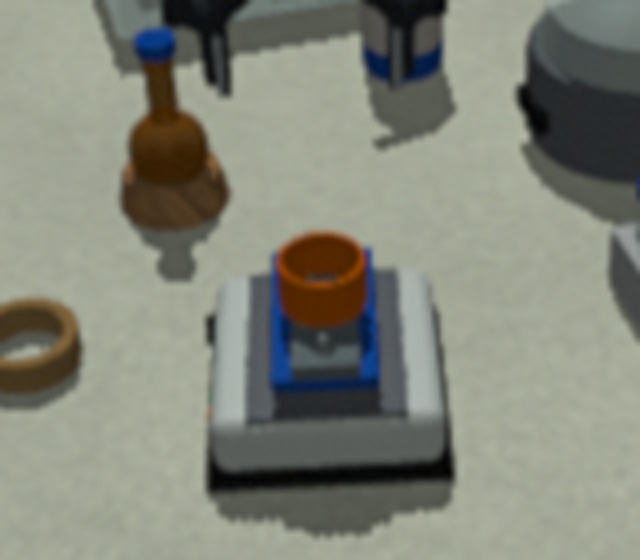

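Emit:
servo_tool([
  {"dr": [0, 0, 0], "delta_pos": [0.6, -0.4, -0.05], "hand": 1},
  {"dr": [0, 0, 0], "delta_pos": [0.85, -0.55, -0.05], "hand": 1},
  {"dr": [0, 0, 0], "delta_pos": [0.85, -0.55, -0.05], "hand": 1},
  {"dr": [0, 0, 0], "delta_pos": [0.6, -0.4, -0.05], "hand": 1},
  {"dr": [0, 0, 0], "delta_pos": [0.2, -0.13, 0], "hand": 1},
  {"dr": [0, 0, 0], "delta_pos": [0, 0, 0], "hand": 1},
])

```text
time_s: 11.0
eef_pos: [476.0, 192.6, 222.6]
ee_rot: [-0.003, 0.793, 0.609, -0.005]
force: [0.5, -0.2, 0.8]
grip_width: 0.996
```

Run:
```python
from h import *
c=get_calibration('wrist')
p,d=capture('wrist');save('w6',p);np.savez('/tmp/w6.npz',p=p,d=d,K=c['camera_matrix'],T=c['T'])
K,T=c['camera_matrix'],c['T'];P,u,v=fcloud(d,K,T);cc=p[v,u].astype(int)
near=np.hypot(P[:,0]-490,P[:,1]-262)<50
b=near&(cc[:,2]>cc[:,0]+30)&(P[:,2]>120)
print('stopper',b.sum(),P[b].mean(0),np.percentile(P[b,2],[50,95]))
t=b&(P[:,2]>np.percentile(P[b,2],95)-4);print(P[t].mean(0),t.sum(),cv2.minEnclosingCircle(P[t,:2].astype(np.float32)),circ(P[t]))
k=near&(P[:,2]>22)&(P[:,2]<32);print('cork',cv2.minEnclosingCircle(P[k,:2].astype(np.float32)),k.sum())
k=near&(P[:,2]>32)&(P[:,2]<70)
A=P[k];M=np.c_[2*A,np.ones(len(A))];s=np.linalg.lstsq(M,(A**2).sum(1),rcond=None)[0];print('sphere',s[:3],np.sqrt(s[3]+s[:3]@s[:3]),k.sum())
plan([490,262,180],-14.8,4)
```

```text
stopper 1161 [489.15173048 263.43328732 136.71252825] [136.72725281 137.83482256]
[489.15173048 263.43328732 136.71252825] 1161 ((489.1352844238281, 263.3275451660156), 14.184271812438965) (array([489.1170799 , 263.48739993]), np.float64(10.908668715126854), 856)
cork ((489.1287841796875, 263.28582763671875), 37.36269760131836) 868
sphere [489.17662808 263.39088608  45.14708555] 29.543056280739332 1458
now [476.2 192.2 222.6] yaw -15.04 t 11.05 F [ 0.6  0.5 -0.1]
rot step (10deg) [-0.015  0.006 -0.006]
0 [ 0.356 -0.022  0.212]
1 [ 0.356 -0.022  0.212]
2 [ 0.356 -0.022  0.212]
3 [ 0.355 -0.022  0.213]
```

View pics/w6.png

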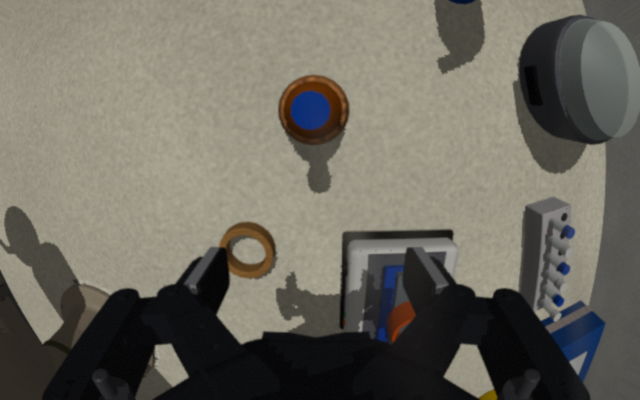

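Emit:
servo_tool([
  {"dr": [-0.015, 0.006, 0], "delta_pos": [0.4, -0.03, 0.15], "hand": 1},
  {"dr": [-0.015, 0.006, 0], "delta_pos": [0.5, -0.03, 0.2], "hand": 1},
  {"dr": [-0.015, 0.006, 0], "delta_pos": [0.35, -0.03, 0.2], "hand": 1},
  {"dr": [0, 0, 0], "delta_pos": [0.15, 0, 0.15], "hand": 1},
  {"dr": [0, 0, 0], "delta_pos": [0, 0, 0], "hand": 1},
])

```text
time_s: 11.68
eef_pos: [491.9, 261.9, 183.5]
ee_rot: [-0.001, 0.795, 0.607, -0.002]
force: [0.3, -0.0, -0.2]
grip_width: 1.0
```

Run:
```python
from h import *
plan([489.2,263.4,160],-14.8,1)
```

```text
now [491.9 261.9 183.5] yaw -15.31 t 11.675 F [ 0.3 -0.  -0.2]
rot step (10deg) [-0.02   0.015 -0.051]
0 [ 0.015 -0.059  0.469]
```

Emit:
servo_tool([
  {"dr": [-0.02, 0.015, -0.04], "delta_pos": [0.015, -0.06, 0.3], "hand": 1},
  {"dr": [0, 0, 0], "delta_pos": [0, 0, 0.5], "hand": 1},
  {"dr": [0, 0, 0], "delta_pos": [0, 0, 0.5], "hand": 1},
  {"dr": [0, 0, 0], "delta_pos": [0, 0, 0.4], "hand": 1},
  {"dr": [0, 0, 0], "delta_pos": [0, 0, 0.15], "hand": 1},
  {"dr": [0, 0, 0], "delta_pos": [0, 0, 0], "hand": 1},
])

```text
time_s: 12.42
eef_pos: [491.2, 261.0, 91.1]
ee_rot: [0.001, 0.794, 0.608, 0.002]
force: [0.1, 0.3, 0.5]
grip_width: 1.003
```

Run:
```python
from h import *
plan([489.2,263.4,81.5],-14.8,1)
```

```text
now [491.2 261.   91.1] yaw -15.07 t 12.425 F [0.1 0.3 0.5]
rot step (10deg) [ 0.026 -0.01  -0.027]
0 [ 0.036 -0.051  0.192]
```

Emit:
servo_tool([
  {"dr": [0.026, -0.01, -0.02], "delta_pos": [0.036, -0.05, 0.19], "hand": 1},
  {"dr": [0, 0, 0], "delta_pos": [0, 0, 0], "hand": 1},
])

```text
time_s: 12.68
eef_pos: [489.8, 263.6, 82.3]
ee_rot: [0.0, 0.793, 0.61, 0.001]
force: [-0.4, -0.5, 0.9]
grip_width: 0.997
```

Run:
```python
from h import *
plan([489.2,263.4,81.5],-14.8,1)
```

```text
now [489.8 263.6  82.3] yaw -14.87 t 12.675 F [-0.4 -0.5  0.9]
rot step (10deg) [ 0.009 -0.006 -0.007]
0 [-0.006 -0.01   0.016]
```

Emit:
servo_tool([
  {"dr": [0.01, -0.005, 0], "delta_pos": [-0.005, -0.01, 0.015], "hand": 0.7},
  {"dr": [0, 0, 0], "delta_pos": [0, 0, 0], "hand": 0.5},
  {"dr": [0, 0, 0], "delta_pos": [0, 0, 0], "hand": 0.4},
  {"dr": [0, 0, 0], "delta_pos": [0, 0, 0], "hand": 0.33},
  {"dr": [0, 0, 0], "delta_pos": [0, 0, 0], "hand": 0.27},
  {"dr": [0, 0, 0], "delta_pos": [0, 0, 0], "hand": 0.2},
  {"dr": [0, 0, 0], "delta_pos": [0, 0, 0], "hand": 0.1},
  {"dr": [0, 0, 0], "delta_pos": [0, 0, 0], "hand": 0.1},
  {"dr": [0, 0, 0], "delta_pos": [0, 0, 0], "hand": 0.1},
], squeeze=50)

```text
time_s: 13.8
eef_pos: [489.8, 263.7, 82.6]
ee_rot: [0.0, 0.793, 0.61, 0.001]
force: [-0.4, -0.3, 0.1]
grip_width: 0.27
```

Run:
```python
from h import *
p,d=capture('side');save('side7',cv2.resize(p[90:230,200:360],None,fx=4,fy=4,interpolation=cv2.INTER_CUBIC))
plan([489.2,263.4,101.5],-14.8,1)
print(ctrl.sense()['grip_width'])
```

```text
now [489.8 263.7  82.6] yaw -14.86 t 13.85 F [-0.1  0.5  0.4]
rot step (10deg) [ 0.009 -0.007 -0.006]
0 [-0.009 -0.009 -0.378]
0.27173161614552815
```

View pics/side7.png

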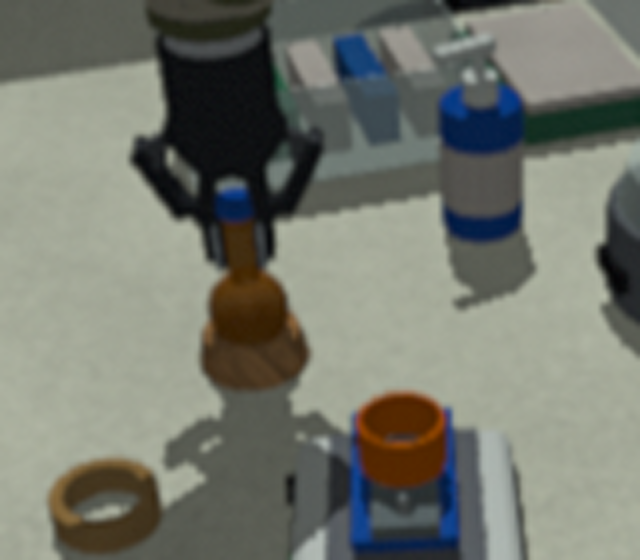

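Emit:
servo_tool([
  {"dr": [0, 0, 0], "delta_pos": [0, 0, -0.15], "hand": 0.1},
  {"dr": [0, 0, 0], "delta_pos": [0, 0, -0.4], "hand": 0.1},
  {"dr": [0, 0, 0], "delta_pos": [0, 0, -0.6], "hand": 0.1},
  {"dr": [0, 0, 0], "delta_pos": [0, 0, -0.6], "hand": 0.1},
  {"dr": [0, 0, 0], "delta_pos": [0, 0, -0.6], "hand": 0.1},
  {"dr": [0, 0, 0], "delta_pos": [0, 0, -0.4], "hand": 0.1},
  {"dr": [0, 0, 0], "delta_pos": [0, 0, -0.15], "hand": 0.1},
  {"dr": [0, 0, 0], "delta_pos": [0, 0, 0], "hand": 0.1},
])

```text
time_s: 14.85
eef_pos: [488.3, 263.2, 232.8]
ee_rot: [-0.0, 0.793, 0.61, -0.001]
force: [-0.4, 0.2, -1.8]
grip_width: 0.272
```

Run:
```python
from h import *
p,d=capture('side');save('side8',cv2.resize(p[60:230,200:360],None,fx=4,fy=3.5,interpolation=cv2.INTER_CUBIC))
p,d=capture('wrist');save('w8',p)
plan([538.4,15.0,212],-14.8,7)
print(ctrl.sense()['grip_width'])
```

```text
now [488.1 263.1 232. ] yaw -14.86 t 14.95 F [ 1.1  0.3 -1.9]
rot step (10deg) [-0.002  0.001 -0.001]
0 [-0.648  0.321  0.057]
1 [-0.648  0.321  0.057]
2 [-0.648  0.321  0.057]
3 [-0.648  0.321  0.057]
4 [-0.648  0.32   0.057]
5 [-0.648  0.32   0.057]
6 [-0.649  0.32   0.057]
0.27434205259339056
```

View pics/side8.png

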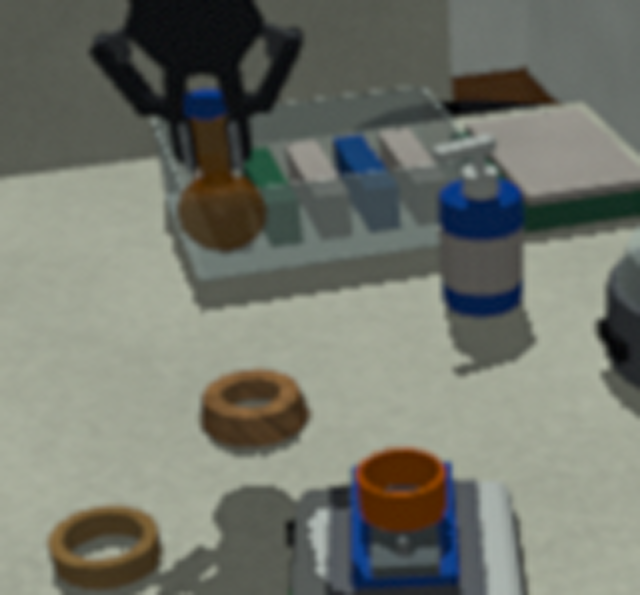

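View pics/w8.png

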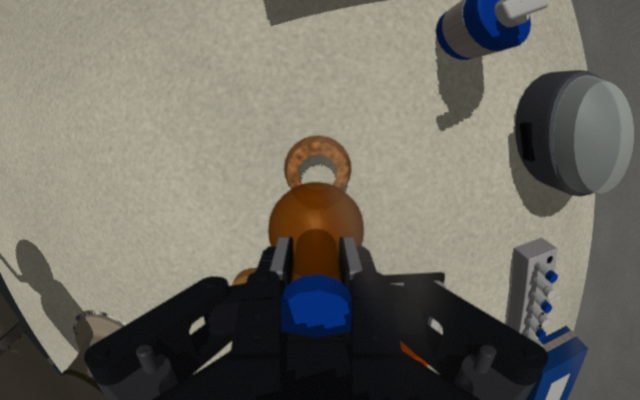

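Emit:
servo_tool([
  {"dr": [0, 0, 0], "delta_pos": [-0.3, 0.15, 0], "hand": 0.1},
  {"dr": [0, 0, 0], "delta_pos": [-0.6, 0.3, 0], "hand": 0.1},
  {"dr": [0, 0, 0], "delta_pos": [-0.75, 0.37, 0], "hand": 0.1},
  {"dr": [0, 0, 0], "delta_pos": [-0.75, 0.37, 0], "hand": 0.1},
  {"dr": [0, 0, 0], "delta_pos": [-0.75, 0.37, 0], "hand": 0.1},
  {"dr": [0, 0, 0], "delta_pos": [-0.6, 0.3, 0.1], "hand": 0.1},
  {"dr": [0, 0, 0], "delta_pos": [-0.4, 0.2, 0.1], "hand": 0.1},
  {"dr": [0, 0, 0], "delta_pos": [-0.2, 0.1, 0.1], "hand": 0.1},
  {"dr": [0, 0, 0], "delta_pos": [0, 0, 0], "hand": 0.1},
  {"dr": [0, 0, 0], "delta_pos": [0, 0, 0], "hand": 0.1},
])

```text
time_s: 16.2
eef_pos: [535.5, 10.8, 211.2]
ee_rot: [-0.003, 0.793, 0.609, -0.006]
force: [-0.4, -0.3, -2.0]
grip_width: 0.275
```

Run:
```python
from h import *
plan([538.4,15.0,195],-14.8,1)
```

```text
now [535.5  10.8 211.2] yaw -14.99 t 16.2 F [-0.4 -0.3 -2. ]
rot step (10deg) [-0.067  0.03  -0.019]
0 [0.099 0.038 0.322]
```

Emit:
servo_tool([
  {"dr": [-0.065, 0.03, -0.02], "delta_pos": [0.1, 0.035, 0.1], "hand": 0.1},
  {"dr": [0, 0, 0], "delta_pos": [0, 0, 0], "hand": 0.1},
])

```text
time_s: 16.45
eef_pos: [538.5, 16.7, 206.0]
ee_rot: [0.0, 0.792, 0.611, 0.0]
force: [-0.8, 0.1, -2.1]
grip_width: 0.272
```

Run:
```python
from h import *
plan([538.4,15.0,178],-14.8,1)
c=get_calibration('wrist');s=ctrl.sense()
p,d=capture('wrist');save('w9',p);K,T=c['camera_matrix'],c['T'];P,u,v=fcloud(d,K,T)
k=(np.hypot(P[:,0]-538,P[:,1]-15)<36)&(P[:,2]>145)&(P[:,2]<185)&(u>260)&(u<375)&(v<250)
A=P[k];M=np.c_[2*A,np.ones(len(A))];q=np.linalg.lstsq(M,(A**2).sum(1),rcond=None)[0];print('sphere',q[:3],np.sqrt(q[3]+q[:3]@q[:3]),k.sum())
p,d=capture('side');save('side9',cv2.resize(p[110:270,220:380],None,fx=4,fy=3.7,interpolation=cv2.INTER_CUBIC))
```

```text
now [538.5  16.7 206. ] yaw -14.66 t 16.45 F [-0.8  0.1 -2.1]
rot step (10deg) [ 0.004 -0.003  0.014]
0 [-0.034  0.007  0.559]
sphere [537.58222717  15.57736856 168.24602264] 29.675889426207515 1917
```

View pics/side9.png

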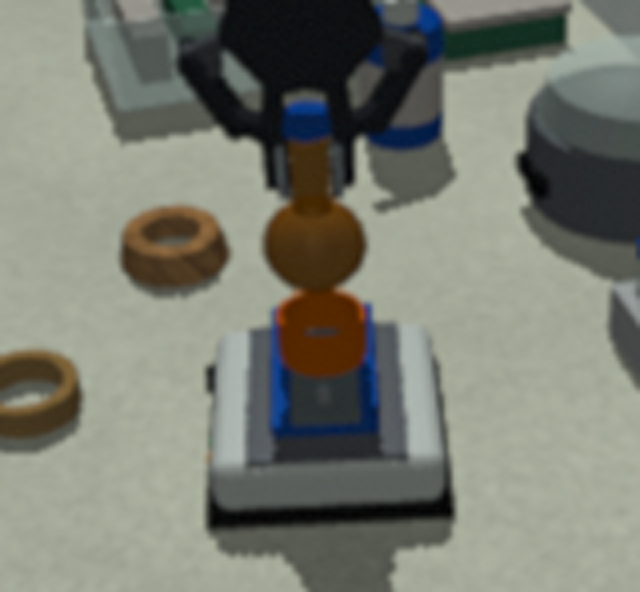

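View pics/w9.png

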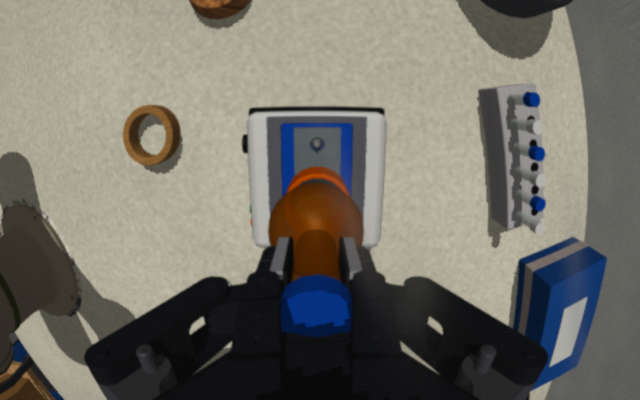

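Emit:
servo_tool([
  {"dr": [0, 0, 0.01], "delta_pos": [-0.02, 0.015, 0.15], "hand": 0.1},
  {"dr": [0, 0, 0], "delta_pos": [0, 0, 0.2], "hand": 0.1},
  {"dr": [0, 0, 0], "delta_pos": [0, 0, 0.1], "hand": 0.1},
  {"dr": [0, 0, 0], "delta_pos": [0, 0, 0], "hand": 0.1},
])

```text
time_s: 17.05
eef_pos: [538.9, 15.2, 181.9]
ee_rot: [0.0, 0.792, 0.61, 0.0]
force: [0.3, -0.7, -1.6]
grip_width: 0.267
```

Run:
```python
from h import *
plan([539.0,15.6,174],-14.8,1)
```

```text
now [538.9  15.2 181.9] yaw -14.79 t 17.05 F [ 0.3 -0.7 -1.6]
rot step (10deg) [ 0.002 -0.002  0.001]
0 [ 0.009 -0.001  0.158]
```

Emit:
servo_tool([
  {"dr": [0, 0, 0], "delta_pos": [0.005, 0, 0.08], "hand": 0.1},
  {"dr": [0, 0, 0], "delta_pos": [0, 0, 0.06], "hand": 0.1},
  {"dr": [0, 0, 0], "delta_pos": [0, 0, 0], "hand": 0.1},
])

```text
time_s: 17.42
eef_pos: [539.2, 15.4, 174.7]
ee_rot: [0.0, 0.792, 0.61, 0.0]
force: [-0.0, 0.4, -0.9]
grip_width: 0.277
```

Emit:
servo_tool([
  {"dr": [0, 0, 0], "delta_pos": [0, 0, 0.06], "hand": 0.1},
  {"dr": [0, 0, 0], "delta_pos": [0, 0, 0.04], "hand": 0.1},
  {"dr": [0, 0, 0], "delta_pos": [0, 0, 0], "hand": 0.1},
], squeeze=80)

```text
time_s: 17.8
eef_pos: [539.8, 15.3, 170.9]
ee_rot: [0.001, 0.792, 0.61, 0.001]
force: [-1.9, 0.6, 4.5]
grip_width: 0.264
```

Run:
```python
from h import *
plan([539.0,15.6,159],-14.8,1)
p,d=capture('side');save('side10',cv2.resize(p[110:270,220:380],None,fx=4,fy=3.7,interpolation=cv2.INTER_CUBIC))
```

```text
now [539.8  15.3 170.9] yaw -14.79 t 17.8 F [-1.9  0.6  4.5]
rot step (10deg) [ 0.021 -0.003  0.001]
0 [ 0.001 -0.018  0.239]
```

View pics/side10.png

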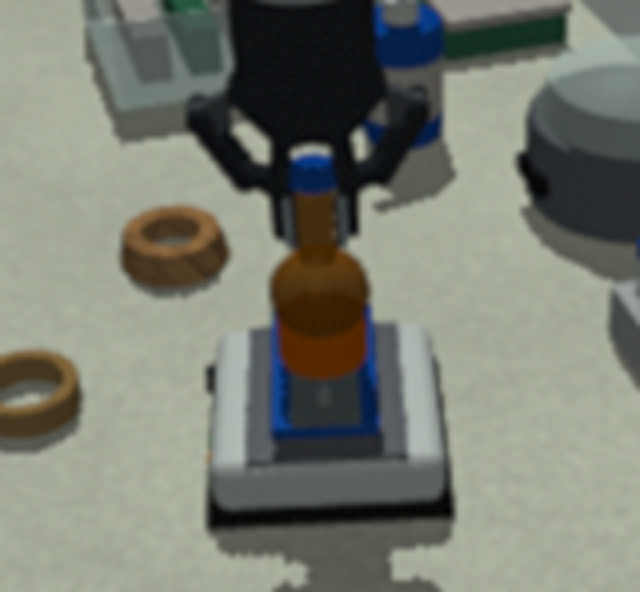

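Emit:
servo_tool([
  {"dr": [0.02, 0, 0], "delta_pos": [0, -0.015, 0.08], "hand": 0.1},
  {"dr": [0, 0, 0], "delta_pos": [0, 0, 0.08], "hand": 0.1},
  {"dr": [0, 0, 0], "delta_pos": [0, 0, 0.05], "hand": 0.1},
  {"dr": [0, 0, 0], "delta_pos": [0, 0, 0.02], "hand": 0.1},
])

```text
time_s: 18.35
eef_pos: [540.2, 15.4, 162.5]
ee_rot: [0.002, 0.792, 0.61, 0.002]
force: [-3.3, 0.7, 9.5]
grip_width: 0.261
```

Run:
```python
from h import *
plan([539.0,15.6,159],-14.8,1)
```

```text
now [540.2  15.4 162.5] yaw -14.78 t 18.35 F [-3.3  0.7  9.5]
rot step (10deg) [ 0.029 -0.005  0.002]
0 [-0.002 -0.025  0.069]
```

Emit:
servo_tool([
  {"dr": [0.03, 0, 0], "delta_pos": [0, -0.03, 0.07], "hand": 0.1},
  {"dr": [0.02, 0, 0], "delta_pos": [0, -0.01, 0.06], "hand": 0.1},
  {"dr": [0.02, 0, 0], "delta_pos": [0, -0.01, 0.06], "hand": 0.1},
])

```text
time_s: 18.73
eef_pos: [540.4, 15.6, 158.0]
ee_rot: [0.001, 0.792, 0.61, 0.001]
force: [-5.8, -0.1, 25.6]
grip_width: 0.26
```

Run:
```python
from h import *
plan([539.0,15.6,159],-14.8,1)
```

```text
now [540.4  15.6 158. ] yaw -14.76 t 18.725 F [-5.8 -0.1 25.6]
rot step (10deg) [ 0.017 -0.008  0.004]
0 [-0.007 -0.027 -0.02 ]
```

Emit:
servo_tool([
  {"dr": [0.015, 0, 0], "delta_pos": [0, -0.03, 0.03], "hand": 0.1},
  {"dr": [0.01, 0, 0], "delta_pos": [0, -0.02, 0.04], "hand": 0.1},
])

```text
time_s: 18.98
eef_pos: [539.9, 15.9, 158.2]
ee_rot: [0.002, 0.792, 0.61, 0.003]
force: [-2.4, 0.7, 15.1]
grip_width: 0.259
```

Run:
```python
from h import *
for i in range(3):
    plan([539.0,15.6,159],-14.8,1)
    c=get_calibration('wrist')
    if i<1: p,d=capture('side');save('side11',cv2.resize(p[110:270,220:380],None,fx=4,fy=3.7,interpolation=cv2.INTER_CUBIC))
    else: p,d=capture('wrist')
K,T=c['camera_matrix'],c['T'];P,u,v=fcloud(d,K,T);cc=p[v,u].astype(int)
save('w11',p)
r=np.hypot(P[:,0]-538,P[:,1]-15)
b=(cc[:,2]>cc[:,0]+50)&(r<75)&(P[:,2]<90)&(P[:,2]>40);print('blue z',np.median(P[b,2]),b.sum(),ctrl.sense()['grip_width'])
g=(u>300)&(u<330)&(v>120)&(v<165);print('plate/peg z',np.percentile(P[g,2],[10,50,90]))
```

```text
now [539.9  15.9 158.2] yaw -14.75 t 18.975 F [-2.4  0.7 15.1]
rot step (10deg) [ 0.035 -0.01   0.005]
0 [-0.011 -0.015 -0.016]
now [539.9  15.9 158.2] yaw -14.75 t 19.025 F [-2.6 -0.4 14.5]
rot step (10deg) [ 0.035 -0.01   0.005]
0 [-0.011 -0.015 -0.017]
now [539.9  15.9 158.2] yaw -14.75 t 19.075 F [-1.5  1.4 14.8]
rot step (10deg) [ 0.035 -0.01   0.005]
0 [-0.01  -0.015 -0.016]
blue z 60.03252922057979 1979 0.2602735827237931
plate/peg z [58.93154035 69.75057423 71.22024361]
```

View pics/side11.png

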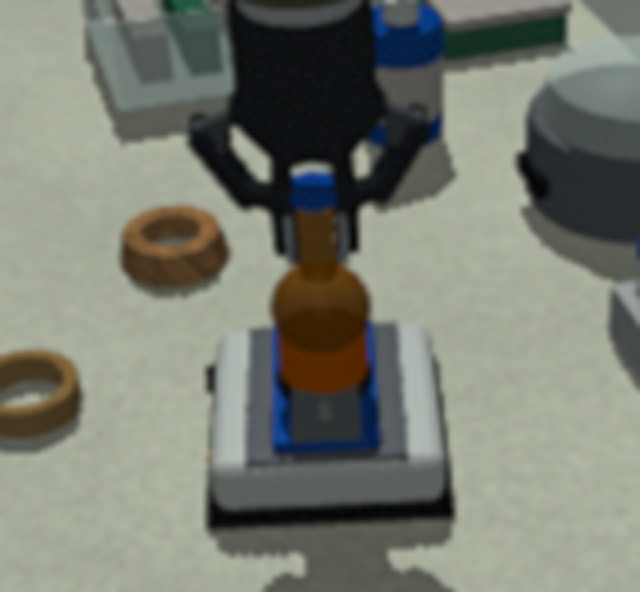

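View pics/w11.png

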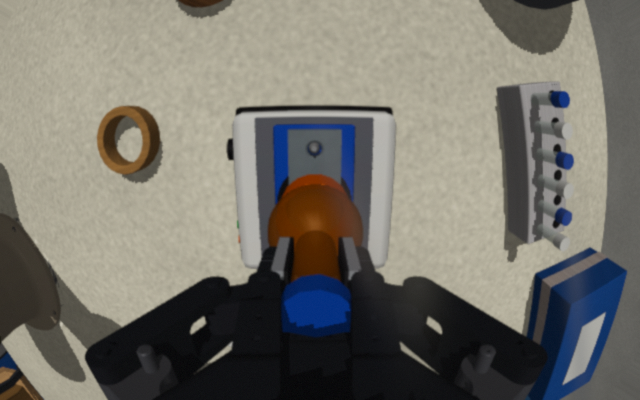

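Emit:
servo_tool([
  {"dr": [0.03, 0, 0], "delta_pos": [0, -0.015, 0.06], "hand": 0.1},
  {"dr": [0.015, 0, 0], "delta_pos": [0, -0.01, 0.06], "hand": 0.1},
])

```text
time_s: 19.38
eef_pos: [540.7, 15.8, 158.0]
ee_rot: [0.002, 0.792, 0.611, 0.003]
force: [-7.9, 0.8, 27.0]
grip_width: 0.262
```

Run:
```python
from h import *
for i in range(4):
    c=get_calibration('wrist')
    p,d=capture('wrist')
    plan([539.0,15.6,159],-14.8,1)
K,T=c['camera_matrix'],c['T'];P,u,v=fcloud(d,K,T);cc=p[v,u].astype(int)
r=np.hypot(P[:,0]-538,P[:,1]-15)
b=(cc[:,2]>cc[:,0]+50)&(r<75)&(P[:,2]<90)&(P[:,2]>40);print('blue z',np.median(P[b,2]),b.sum(),ctrl.sense()['grip_width'])
k=(r<36)&(P[:,2]>100)&(P[:,2]<140)&(u>260)&(u<375)&(v<250)
A=P[k];M=np.c_[2*A,np.ones(len(A))];q=np.linalg.lstsq(M,(A**2).sum(1),rcond=None)[0];print('sphere',q[:3],np.sqrt(q[3]+q[:3]@q[:3]))
```

```text
now [540.7  15.8 158. ] yaw -14.72 t 19.425 F [-6.6  0.4 23.9]
rot step (10deg) [ 0.039 -0.011  0.008]
0 [-0.013 -0.031 -0.02 ]
now [540.6  15.8 158. ] yaw -14.73 t 19.475 F [-7.5  0.7 24.8]
rot step (10deg) [ 0.039 -0.011  0.007]
0 [-0.013 -0.03  -0.02 ]
now [540.7  15.8 158. ] yaw -14.73 t 19.525 F [-7.   0.7 25.8]
rot step (10deg) [ 0.039 -0.011  0.008]
0 [-0.013 -0.031 -0.02 ]
now [540.6  15.9 158. ] yaw -14.72 t 19.575 F [-6.7  0.7 25.3]
rot step (10deg) [ 0.039 -0.011  0.008]
0 [-0.014 -0.03  -0.02 ]
blue z 59.98795948249304 1996 0.26173923932535037
sphere [538.90450515  13.85763113 119.48496234] 30.19058059214483
```

Run:
```python
from rig import ticket
print(ticket.finish_job())
```

```text
the job is handed in; nothing more can be done
None
```

The ring cradle is seated flat on the blue platform with both pegs through its holes, and I let go of it before touching the flask. I then lifted the flask straight out of its cork ring, set it upright in the cradle's ring and pressed the platform down. I handed the job in at about 19.6 s, still gripping the flask and holding it down.

**Last checks:**
- **Platform:** its top measured about 60 mm above the table, against 75 mm when up, so it is fully down. Raising the push from about 15 N to 25 N lowered the tool only 0.2 mm, which fits the bottom stop. The 25 N push stayed steady over four readings.
- **Flask:** the tool gripping it tilts about 0.4 degrees, and the flask looked upright in the side and wrist pictures. The grip is set to 80 N and its opening held at about 0.26.
- **Other things on the table:** the cork ring stayed put, and the bystanders in view did not appear to move. I judged the bystanders by eye and did not measure them.

No check failed. A sideways force of about 7 N in x remained on the tool at the end, and I could not remove it by shifting the tool slightly.

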